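# Square an optical rail up to the fence and stop

### The arm

A 6-joint arm with a two-finger parallel gripper is mounted at the origin on the work surface. World frame = base frame: x ahead of the robot, y to its left, z up, the work surface at z = 0. Lengths are in m, angles in rad, forces in N, time in s.
With the tool pointing down it reaches from about 0.3 to 0.875 m from the base axis. Payload 6.4 kg.
Tool frame: the origin (TCP) lies on the centre line of the jaws, within the pads' length; the fingertips stand ctrl.nose_length ahead of it and the grasp point (between the pads) lies 6 mm ahead of it (ctrl.nose_length is the distance from the TCP to the fingertips, in m); x points along the fingers, y is the direction in which the jaws open and shut, and the axes are right-handed (so a half turn about x gives the same grasp; the last joint's range is limited). The gripper opens to 85 mm and grips with 20 to 120 N. Pads are 22 mm wide; open, the fingers measure 114 mm over their backs; the gripper's body (76 mm by 85 mm) begins 54 mm behind the grasp point. The pads swing forward as they close: fully open they stand 13 mm farther back than shut.
Start: joints at [0.919, 0.181, 1.607, -0, 1.354, -0.206], TCP at [0.248, 0.519, 0.228] pointing down, gripper open.
Joint ranges: [-2.99, 2.99], [-0.89, 2.07], [0.3, 2.58], [-1.14, 4.28], [0, 2.63], [-3.12, 3.12]. Speed limits (rad/s): [2.57, 2.57, 3.01, 3.14, 3.14, 3.14].

### API

Orientations are given as a unit quaternion [w, x, y, z].
In Python, from bench import telemetry, cams, workorder, spotter, ctrl gives the robot as it stands. The module is installed in compiled form; this text tells all that it offers.
- The arm moves only by the tool servo_tool, never from a script. Its argument "targets" is one flat list of numbers, 4 for each row, row after row: the shift along the tool's x, y, z in mm, then the turn about the tool's x in rad. A call has exactly 5 rows; each row shifts and turns the commanded pose from where the row before left it, along the tool's axes as they then stand; what a row does not reach is not made up. A row lasts 1/10 s, in which the tool goes at most 50 mm and 8.59 degrees, less where a joint would pass 70% of its speed; a pose out of reach is approached as far as the arm can. A call is refused whole if a number of a shift passes 50 or a number of a turn 0.15, either way. A call with a gripper value outside its range is refused whole. "fingers" is the finger opening in mm, from 0 to 85.4, set as the call begins (left out, the last holds). The fingers move at their own pace and stop on an object; the grip force is fixed at half the most. Time passes only in rows, so rows that do not move let the fingers close, or fill a call up. It gives the time, the measured TCP pose, the force and the opening at its end, in the units of the state.
- telemetry.get_obs(): the state, without advancing time (a new reading comes with each control period).
- cams.camera(name): name is "scene" or "top" or "wrist"; returns (picture, depth): 384x512x3 uint8, blue, green, red; 384x512 float32, m along the optical axis (not along the pixel's ray), 0 where there is no reading.
- cams.camera_params(name): a dict with "intrinsics" (3x3 intrinsics, pixels), "D" ([k1, k2, p1, p2, k3] as OpenCV has them; the pictures are not rectified), "R" (3x3) and "t" (3): a world point X has camera coordinates R X + t; the wrist camera has in their place "mount" (4x4, takes a point from camera to tool coordinates, whose origin is the TCP and whose axes are the tool frame's). Camera axes: x right, y down, z forward; pixel columns grow to the right and rows downward; lengths in m; the calibration is good to about 2 mm. A picture is of the moment at which its call begins: read the wrist's pose just before it. camera_params takes no time and is no camera call.
- workorder.hand_in(): hands the job in, once; it reports no verdict.
Trained networks look in the newest picture that a camera, given by its name, has taken for a name from the list of things; names that differ only in an ending like _2 or _b are one class to them, and where a whole thing is asked for, a point or a joint stands for the part that bears it (a point fixed in the world has none). Each returns a list of dicts, best first, with "score" (0 to 1); they miss things now and then, are a little off and sometimes report something else, mostly with a low value. They report only what shows in the picture. A call takes as long as a camera call.
- spotter.search_frame(camera, thing): "pixel" ([column, row] in pixels, amid what is visible of it).
The state is a dict: "time_s": time; "q": joint angles; "dq": joint speeds; "joint_efforts": joint torques, N m; "eef_pos": TCP position; "eef_rot": TCP orientation; "wrist_force": force on the tool from outside, world axes, zero at the start; "torque": the same for the moment, N m; "opening": opening from 0.0 (shut) to 1.0 (fully open).
Only numpy, scipy, OpenCV 4.12 (cv2) and the standard library are available. Lean on these libraries where they do the work, as an engineer would, in place of code of your own. Each camera call takes 0.05 s, during which the arm holds its last target.

### The job

Get the loose silver rail ready for bolting down: keeping it flat on the breadboard, push it near its ends until its whole long side lies flush against the steel fence, pressing it firmly home with about 12 N, first near its left end and then near its right end. Then push it to the left along the fence until its end is pressed against the blue stop with about 12 N, and leave it flush on the fence and home on the stop. The fence and the stop are held only by magnets and a thumb screw, so ease the rail up slowly, never load or knock either with more than 20 N, and leave the other things on the board where they are.

Things in the scene. Friction and masses are not known exactly. Their poses are not given: they have to be found in the camera images.
- rail: the loose rail: flat silver aluminium slotted rail, a plain block 90 wide (its x) by 300 long (its y) by 22 high, about 0.5 kg (a hollow extrusion); origin at the centre of its underside. It lies on the black breadboard, whose top is 12 above the table. It takes 2 to 5 N to slide, more if the fingers drag down on it, and that much of a push does not reach the fence. Run into the fence or stop at 50 mm/s it knocks with over 20 N; at 20 mm/s it does not
- fence: dark grey steel straightedge, 420 long (its y), 30 high, 25 thick, fixed on the breadboard; origin at the bottom middle of its front face, the flat face towards the robot; its +x points away from the robot, square to that face, its +y to the left along the face. The bar and two grey magnet bases with red switches (to 68 high) stand behind the face (x 0 to 76 in its frame). It is rigid
- stop: blue stop block clamped over the fence, turned as the fence is; its flat contact face looks to the right (fence -y). Origin at the board, on that contact face, in the plane of the fence's front face. Its nose stands 60 out in front of the fence (x -60 to 0) and is 24 thick (y 0 to 24), 42 high, 56 over the brass screw. It is rigid
- rail_left (a point): point on the rail's far long side (the side that goes to the fence), 10 from its left end, at half height: at (45, 140, 11) in the rail's frame
- rail_right (a point): the same 10 from its right end: at (45, -140, 11) in the rail's frame
- rail_end (a point): middle of the rail's left end face (the one that goes to the stop): at (0, 150, 11) in the rail's frame
- driver: bystander: orange-handled driver, 200 long, lying between the robot and the rail
- post_holder: bystander: silver post holder, 31 across and 52 high
- mirror_mount: bystander: black mirror mount on a steel post, 91 high
- screw_tray: bystander: blue open tray of screws, 75 by 105 by 24 high
- offcut: bystander: short silver offcut of a narrow rail, 30 by 80 by 22 high; not the rail to be squared
- spool: bystander: black empty fibre spool, 90 across, 18 high
- cleaner: bystander: white connector cleaner with a blue nose, 32 by 132 by 27 high

How it is judged:
By the outcome, as a careful person would: the job done as asked, in the order asked, and still so for the second after the job is handed in, with the robot touching nothing.
It also fails if it takes over 72 s, if anything falls off the work surface, if the arm or the gripper's body presses on something with over 40 N, if the wrist force passes 120 N, or if a joint passes its speed limit or range.

## Working session

There is one attempt and no reset: what is moved stays moved. The work goes in short steps, Python scripts to look and compute and a tool call to move; the robot and the scene stay as the last step left them, time stands still between calls to the robot, and variables do not carry over. Pictures are saved under pics/ and viewed, and the job is handed in when it is done.

Besides the shell and the picture viewer there is one more tool, called after "Request:" as name(argument=value, ...) on one line, values as JSON. servo_tool: Moves the arm, as the interface text tells. Its arguments: {"type":"object","properties":{"targets":{"type":"array","items":{"type":"number"}},"fingers":{"type":"number"}},"required":["targets"]}

```bash
mkdir -p pics
cat > h.py <<'E'
import numpy as np, cv2
from bench import telemetry, cams, workorder, spotter, ctrl
def snap(c,fn):
    im,d=cams.camera(c); cv2.imwrite('pics/'+fn,im); np.save('/tmp/'+c+'_d.npy',d); np.save('/tmp/'+c+'_i.npy',im); return im,d
def ray(c,px):
    p=cams.camera_params(c); K=np.array(p['intrinsics']);D=np.array(p['D'])
    u=cv2.undistortPoints(np.array(px,float).reshape(-1,1,2),K,D).reshape(-1,2)
    R=np.array(p['R']);t=np.array(p['t']).reshape(3)
    d=np.c_[u,np.ones(len(u))]@R; o=-R.T@t
    return o,d
def onz(c,px,z):
    o,d=ray(c,px); s=(z-o[2])/d[:,2]; return o+d*s[:,None]
def proj(c,X):
    p=cams.camera_params(c); R=np.array(p['R'],float);t=np.array(p['t'],float).reshape(3)
    return cv2.projectPoints(np.array(X,float).reshape(-1,3),cv2.Rodrigues(R)[0],t,np.array(p['intrinsics']),np.array(p['D']))[0].reshape(-1,2)
E
python3 - <<'E'
from h import *
o=telemetry.get_obs(); print(o, ctrl.nose_length)
for c in('top','scene'):
    im,d=snap(c,c+'0.png'); p=cams.camera_params(c); print(c,-np.array(p['R']).T@np.array(p['t']).reshape(3), np.array(p['R']))
    for n in ['rail','fence','stop','rail_end','driver']:
        r=spotter.search_frame(c,n)[:2]; print(n,r)
E
```

```text
{'time_s': 0.0, 'q': array([ 9.18688449e-01,  1.81549986e-01,  1.60801868e+00, -3.25795617e-05,
        1.35378210e+00, -2.06342888e-01]), 'dq': array([ 0.00029418, -0.00044274,  0.00046024,  0.00028208,  0.00090542,
        0.0007887 ]), 'joint_efforts': array([-6.55099539e-04, -4.44859529e+01, -3.51335371e+01, -3.46133884e-04,
        8.88576382e-03, -2.03703337e-05]), 'eef_pos': array([0.2475787 , 0.51834901, 0.22737396]), 'eef_rot': array([ 0.68936786,  0.15572774,  0.68986478, -0.1568675 ]), 'wrist_force': array([-0.38908712, -0.87652084, -0.96802762]), 'torque': array([ 0.00535863, -0.0229065 , -0.00982926]), 'opening': 1.0038549830477819} 0.025
top [ 0.3241045  -0.01254881  1.24854631] [[ 0.00952321 -0.99988784  0.01155882]
 [-0.98249686 -0.01150687 -0.18592338]
 [ 0.18603553 -0.00958592 -0.98249625]]
rail [{'pixel': [254.9, 197.6], 'score': 0.95}, {'pixel': [394.8, 233.9], 'score': 0.67}]
fence [{'pixel': [242.5, 155.0], 'score': 0.84}, {'pixel': [252.9, 198.3], 'score': 0.23}]
stop [{'pixel': [178.3, 168.2], 'score': 0.55}]
rail_end [{'pixel': [255.3, 198.5], 'score': 0.91}]
driver [{'pixel': [248.9, 254.8], 'score': 0.91}, {'pixel': [145.8, 139.5], 'score': 0.67}]
scene [ 1.24929387 -0.28579589  0.90431225] [[ 0.34184597  0.93970819  0.00947892]
 [ 0.71377213 -0.25306774 -0.65305901]
 [-0.61128609  0.23001137 -0.7572477 ]]
rail [{'pixel': [250.8, 192.9], 'score': 0.76}]
fence [{'pixel': [285.5, 228.7], 'score': 0.74}, {'pixel': [139.3, 281.6], 'score': 0.53}]
stop [{'pixel': [344.6, 189.0], 'score': 0.57}, {'pixel': [93.7, 271.9], 'score': 0.36}]
rail_end [{'pixel': [252.4, 192.7], 'score': 0.96}]
driver [{'pixel': [233.5, 149.0], 'score': 0.75}, {'pixel': [95.3, 205.2], 'score': 0.74}]
```

Run:
```python
import numpy as np,cv2
im=np.load('/tmp/top_i.npy'); c=im[100:300,110:430]; cv2.imwrite('pics/top0c.png',cv2.resize(c,(800,500),interpolation=cv2.INTER_CUBIC))
```

```text
(no output)
```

View pics/top0.png

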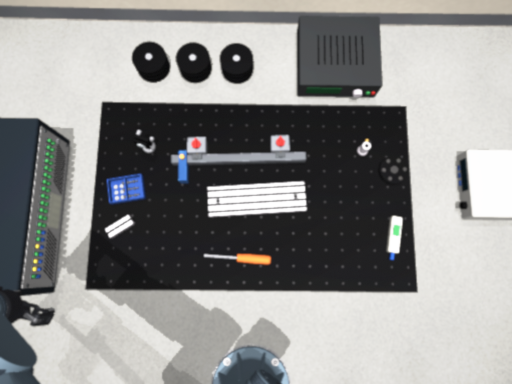

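View pics/scene0.png

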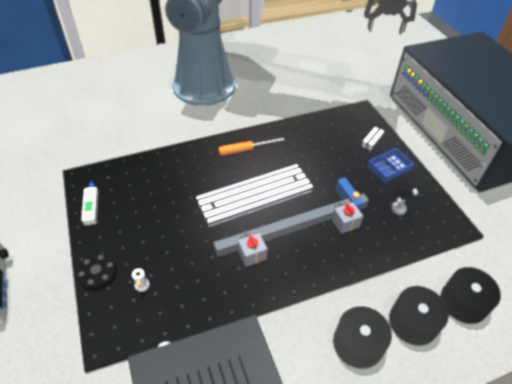

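View pics/top0c.png

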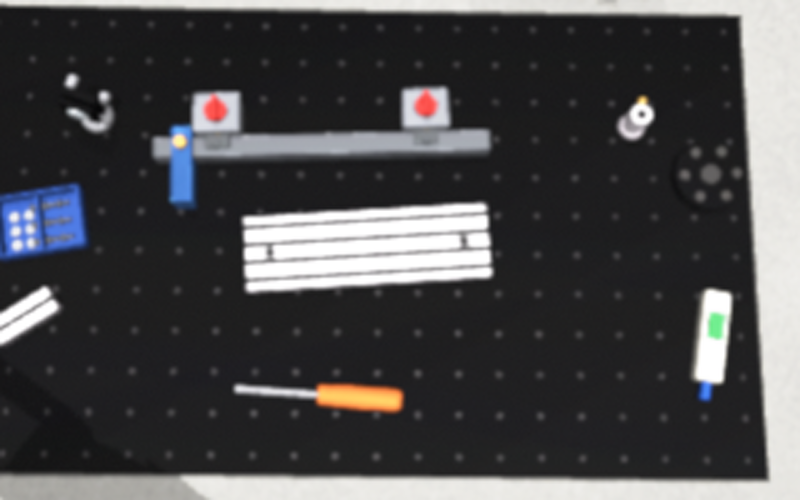

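The top view shows the rail at about (257,198), the fence along row 158, the stop at (182,165) and the driver at (240,258). I'll measure edges next.

Run:
```python
from h import *
im=np.load('/tmp/top_i.npy');d=np.load('/tmp/top_d.npy')
g=im.max(2)
m=(g>110).astype(np.uint8); m[:175]=0;m[225:]=0;m[:,:200]=0;m[:,320:]=0
m=cv2.morphologyEx(m,cv2.MORPH_CLOSE,np.ones((5,5)))
cs,_=cv2.findContours(m,0,1);c=max(cs,key=cv2.contourArea).reshape(-1,2)
P=onz('top',c,0.034)
r=cv2.minAreaRect(P[:,:2].astype(np.float32)*1000);print('rail',r,cv2.boxPoints(r))
# depth pts world
p=cams.camera_params('top');R=np.array(p['R']);t=np.array(p['t']).reshape(3)
v,u=np.mgrid[130:215,160:320]; q=np.c_[u.ravel(),v.ravel()].astype(float)
o,dr=ray('top',q); W=o+dr*d[130:215,160:320].ravel()[:,None]
Z=W[:,2].reshape(u.shape)
for col in range(175,310,10): print(col,(Z[:,col-160]*1000).round().astype(int)[5:60:1])
hsv=cv2.cvtColor(im,cv2.COLOR_BGR2HSV)
b=((hsv[...,0]>95)&(hsv[...,0]<125)&(hsv[...,1]>100)&(hsv[...,2]>80)).astype(np.uint8); b[:140]=0;b[195:]=0;b[:,:165]=0;b[:,200:]=0
cs,_=cv2.findContours(b,0,1);c=max(cs,key=cv2.contourArea).reshape(-1,2)
r=cv2.minAreaRect(onz('top',c,0.054)[:,:2].astype(np.float32)*1000);print('stop',r,cv2.boxPoints(r))
# fence gray profile
for col in range(200,305,12): print(col,g[148:172,col], )
```

```text
rail ((549.2073974609375, -10.499755859375), (97.67681884765625, 306.6724548339844), 4.1420578956604) [[ 489.4211   138.90839]
 [ 511.572   -166.96304]
 [ 608.99365 -159.9079 ]
 [ 586.8428   145.96353]]
175 [  11   12   10    7   11   10   13    9   10   14   13 1249   10   12
    9   14   11   11   15   17   40   45   40   39   45   41   42   40
   32   18   14   14   12   15    7    9   11   13   11   15   12   11
   15   16   11   16   13   12    7   19   12   13   11   12   12]
185 [ 9 15 13 13 11 15 18  9 12 10  8 12 11 13 11 56 52 56 58 56 52 53 56 52
 53 56 55 53 54 51 54 53 55 56 53 57 51 53 57 52 58 49 51 54 51 46 34 21
 13  7 12 17 12 10 15]
195 [12  9 56 82 81 82 78 84 78 85 80 80 77 61 57 62 58 61 46 53 52 59 54 52
 44 41 45 34 25 13 11 14 11 16 13 12 13 16 10 16 12  9  8 16 14 12 12 10
  9 15 10 13 13  8  7]
205 [10 17 16 10 50 47 51 48 51 46 48 50 50 51 45 52 48 51 40 40 42 38 43 45
 43 39 46 33 21 10 12 14 15  8 12 11  9 13 13 13 12 13 18 13 16 13 16 11
  9 13 14 11 15 14 11]
215 [15 10 15 14 11 12 14 12 10 10 10 14 13 12 14 16  9 12  7 40 42 42 42 43
 40 44 43 28 20 1
[... 2063 characters left out ...]
  33  80 143 172 178 178 180 180 170 131  89  65  45  31
  27  28  28  29  29  30]
236 [ 28  28  28  29  45  96 150 173 178 179 180 181 174 132  83  57  41  29
  28  29  29  29  29  30]
248 [ 29  28  28  31  66 125 162 176 179 179 180 182 177 136  86  54  34  27
  28  29  30  33  32  30]
260 [ 29  28  28  33  83 151 177 179 180 180 180 174 142 101  74  51  32  27
  29  29  34  44  49  41]
272 [218 210 169 122 117 150 172 178 179 180 181 171 132  88  64  44  31  29
  29  29  30  29  29  30]
284 [225 212 164 126 133 144 148 146 145 158 175 175 135  87  58  39  29  28
  30  29  29  29  29  30]
296 [ 28  28  33  87 156 179 181 180 180 181 178 158 117  78  53  35  28  28
  29  30  28  30  30  29]
```

Run:
```python
from h import *
g=np.load('/tmp/top_i.npy').max(2).astype(float)
d=np.load('/tmp/top_d.npy')
pts=[]
for col in range(196,300,2):
    q=np.c_[np.full(30,col),np.arange(145,175)].astype(float)
    o,dr=ray('top',q);W=o+dr*d[145:175,col][:,None]
    k=np.where((W[:,2]>.036)&(W[:,2]<.05))[0]
    if len(k): pts.append((col,145+k.max()+.5))
P=onz('top',pts,.042)[:,:2]*1000
for i in range(3):
    f=np.polyfit(P[:,1],P[:,0],1); r=P[:,0]-np.polyval(f,P[:,1]); P=P[abs(r)<3]
print('fence x = a*y+b',f,len(P),r.std())
# rail edges by half-level crossing
L=[[],[]]
for col in range(212,304,2):
    p=g[170:225,col]; k=np.where(p>120)[0]; a,b=k.min(),k.max()
    ia=a-1+(120-p[a-1])/(p[a]-p[a-1]); ib=b+(p[b]-120)/(p[b]-p[b+1])
    L[0].append((col,170+ia));L[1].append((col,170+ib))
for s in L:
    P=onz('top',s,.034)[:,:2]*1000
    for i in range(3):
        f=np.polyfit(P[:,1],P[:,0],1); r=P[:,0]-np.polyval(f,P[:,1]); P=P[abs(r)<2]
    print('rail edge',f,r.std(),len(P))
for row in range(186,214,3):
    p=g[row,195:320];k=np.where(p>120)[0];print(row,onz('top',[(195+k.min()-.5,row),(195+k.max()+.5,row)],.034)[:,:2].round(4).tolist())
```

```text
fence x = a*y+b [-4.06094608e-02  6.67195240e+02] 52 1.1267630493284877
rail edge [-7.25737502e-02  5.96976209e+02] 0.31033080702592236 46
rail edge [-7.31815592e-02  5.00024145e+02] 0.3567677981419219 46
186 [[0.5863, 0.1418], [0.5899, -0.1595]]
189 [[0.5767, 0.1445], [0.5804, -0.1625]]
192 [[0.5673, 0.1442], [0.5709, -0.1593]]
195 [[0.5578, 0.1439], [0.5614, -0.1623]]
198 [[0.5484, 0.1405], [0.552, -0.1622]]
201 [[0.539, 0.1432], [0.5426, -0.1652]]
204 [[0.5297, 0.1398], [0.5332, -0.1651]]
207 [[0.5203, 0.1395], [0.5238, -0.165]]
210 [[0.511, 0.1392], [0.5144, -0.1649]]
213 [[0.5017, 0.1389], [0.5039, -0.0572]]
```

```bash
cat >> h.py <<'E'
from scipy.spatial.transform import Rotation as Ro
def axes():
    o=telemetry.get_obs(); w,x,y,z=o['eef_rot']; return o,Ro.from_quat([x,y,z,w]).as_matrix()
E
python3 - <<'E'
from h import *
o,R=axes(); print(R.round(4))
th=np.deg2rad(2.4)
# fence frame in world
n=np.array([np.cos(th),np.sin(th),0]); print('yaw of tool z vs fence normal', np.rad2deg(np.arctan2(R[1,2],R[0,2])))
for px in [(205,256),(270,260),(237,253)]: print(onz('top',[px],.025))
E
```

```text
[[ 1.000e-04  4.312e-01  9.023e-01]
 [ 1.000e-04  9.023e-01 -4.312e-01]
 [-1.000e+00  1.000e-04  0.000e+00]]
yaw of tool z vs fence normal -25.540634738704053
[[0.37172467 0.14294828 0.025     ]]
[[ 0.36166081 -0.05367253  0.025     ]]
[[0.38163154 0.046486   0.025     ]]
```

Request:
servo_tool(targets=[10,-40,0,-0.0975,10,-40,0,-0.0975,10,-40,0,-0.0975,10,-40,0,-0.0975,10,-40,0,-0.0975], fingers=0)

```text
time_s: 1.1
eef_pos: [0.1979, 0.3256, 0.1778]
eef_rot: [0.707, -0.017, 0.707, 0.017]
wrist_force: [1.5, -1.1, 0.7]
opening: 0.145
```

```bash
cat > go.py <<'E'
from h import *
import sys
tx,ty,tz=map(float,sys.argv[1:4])
o,R=axes(); d=R.T@(np.array([tx,ty,tz])*.001-o['eef_pos'])*1000
print('t',o['time_s'],'pos',(o['eef_pos']*1000).round(1),'need tool mm',d.round(1),'yawz',np.rad2deg(np.arctan2(R[1,2],R[0,2])).round(2),'tilt',R[:,0].round(4),'F',o['wrist_force'].round(2),'op',o['opening'],ctrl.nose_length)
E
python3 go.py 460 131 110
```

```text
t 1.1 pos [197.9 325.6 177.8] need tool mm [  67.9 -206.8  252.6] yawz 2.7 tilt [ 3.e-04  1.e-04 -1.e+00] F [ 1.46 -1.08  0.66] op 0.144660043602178 0.025
```

Request:
servo_tool(targets=[0,-30,36,0,0,-30,36,0,0,-30,36,0,0,-30,36,0,0,-30,36,0])

```text
time_s: 1.6
eef_pos: [0.3864, 0.1831, 0.1788]
eef_rot: [0.707, -0.014, 0.706, 0.015]
wrist_force: [0.1, 0.9, 0.6]
opening: 0.003
```

Request:
servo_tool(targets=[14,-20,24,0,14,-20,24,0,14,-16,16,0,14,0,8,0,12,0,0,0])

```text
time_s: 2.1
eef_pos: [0.4601, 0.131, 0.1097]
eef_rot: [0.707, -0.014, 0.707, 0.014]
wrist_force: [-0.4, 0.5, 0.3]
opening: -0.0
```

```bash
python3 go.py 460 131 45
python3 - <<'E'
from h import *
im,d=snap('wrist','w1.png'); snap('scene','s1.png')
E
```

```text
t 2.1 pos [460.1 131.  109.7] need tool mm [64.7  0.  -0.2] yawz 2.3 tilt [ 5.e-04  1.e-04 -1.e+00] F [-0.41  0.54  0.25] op -0.00012264038427219854 0.025
```

View pics/w1.png

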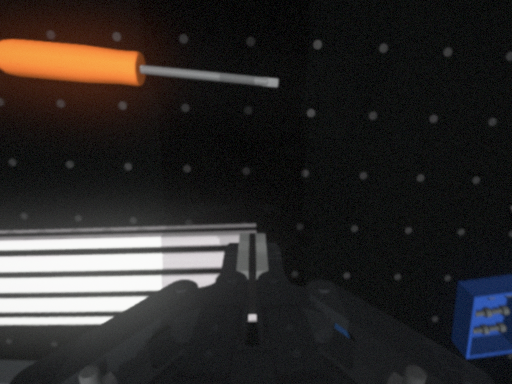

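View pics/s1.png

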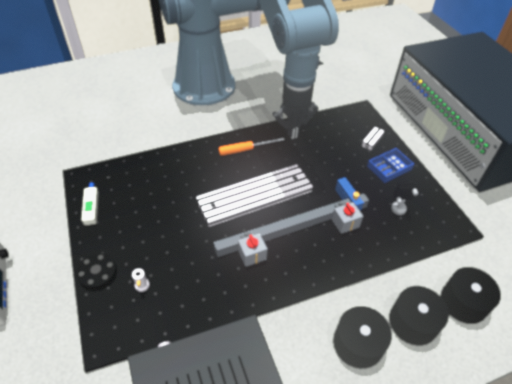

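The wrist view shows the rail's near edge at row ~228 with its left end at column ~256, and the closed tips at (252,240). I'll locate that corner.

Run:
```python
from h import *
o,R=axes(); p=cams.camera_params('wrist'); M=np.array(p['mount'])
def w(px,z):
    u=cv2.undistortPoints(np.array(px,float).reshape(-1,1,2),np.array(p['intrinsics']),np.array(p['D'])).reshape(-1,2)
    d=np.c_[u,np.ones(len(u))]@M[:3,:3].T@R.T; c=o['eef_pos']+R@M[:3,3]
    return c+d*((z-c[2])/d[:,2])[:,None]
print(w([(257,228),(0,233),(257,223),(0,230),(278,83)],.034)); print(w([(257,223),(0,230)],.012)); print(M.round(3))
```

```text
[[ 0.48216178  0.13651692  0.034     ]
 [ 0.49672349 -0.07836616  0.034     ]
 [ 0.47770646  0.1363052   0.034     ]
 [ 0.49390777 -0.07770602  0.034     ]
 [ 0.37019985  0.14589618  0.034     ]]
[[ 0.48793579  0.13712666  0.012     ]
 [ 0.50575625 -0.09827272  0.012     ]]
[[ 0.001 -0.318  0.948 -0.145]
 [ 1.     0.001 -0.001 -0.   ]
 [-0.     0.948  0.318 -0.083]
 [ 0.     0.     0.     1.   ]]
```

Request:
servo_tool(targets=[14,-3,0,0,14,-3,0,0,14,-2,0,0,12,0,0,0,6,0,0,0])

```text
time_s: 2.7
eef_pos: [0.4587, 0.124, 0.0498]
eef_rot: [0.707, -0.015, 0.707, 0.015]
wrist_force: [-0.1, 0.3, 0.4]
opening: -0.0
```

Request:
servo_tool(targets=[3,0,0,0,3,0,0,0,1,0,2,0,0,0,2,0,0,0,2,0])

```text
time_s: 3.2
eef_pos: [0.466, 0.1239, 0.0437]
eef_rot: [0.707, -0.015, 0.707, 0.015]
wrist_force: [-0.4, -0.4, -0.7]
opening: 0.0
```

Request:
servo_tool(targets=[0,0,2,0,0,0,2,0,0,0,2,0,0,0,2,0,0,0,2,0])

```text
time_s: 3.7
eef_pos: [0.4756, 0.1243, 0.0433]
eef_rot: [0.707, -0.015, 0.707, 0.015]
wrist_force: [-1.4, -0.3, -1.0]
opening: -0.001
```

Request:
servo_tool(targets=[0,0,2,0,0,0,2,0,0,0,2,0,0,0,2,0,0,0,2,0])

```text
time_s: 4.2
eef_pos: [0.4856, 0.1247, 0.0433]
eef_rot: [0.707, -0.015, 0.707, 0.015]
wrist_force: [0.2, -0.2, -1.0]
opening: -0.0
```

Request:
servo_tool(targets=[0,0,2,0,0,0,2,0,0,0,2,0,0,0,2,0,0,0,0,0])

```text
time_s: 4.7
eef_pos: [0.4938, 0.125, 0.0433]
eef_rot: [0.707, -0.015, 0.707, 0.015]
wrist_force: [0.6, 0.1, 0.1]
opening: -0.001
```

```bash
python3 go.py 460 131 45
python3 - <<'E'
from h import *
im,d=snap('wrist','w2.png'); snap('top','t2.png')
im=np.load('/tmp/top_i.npy'); c=im[100:300,110:430]; cv2.imwrite('pics/top2c.png',cv2.resize(c,(800,500),interpolation=cv2.INTER_CUBIC))
E
```

```text
t 4.7 pos [493.8 125.   43.3] need tool mm [ -1.7   7.4 -33.5] yawz 2.39 tilt [ 3.e-04  0.e+00 -1.e+00] F [0.57 0.07 0.07] op -0.0007335338896227333 0.025
```

View pics/w2.png

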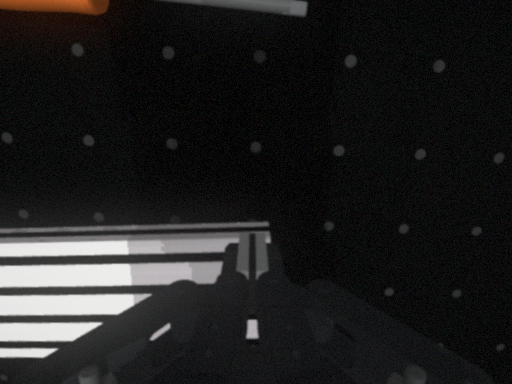

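View pics/top2c.png

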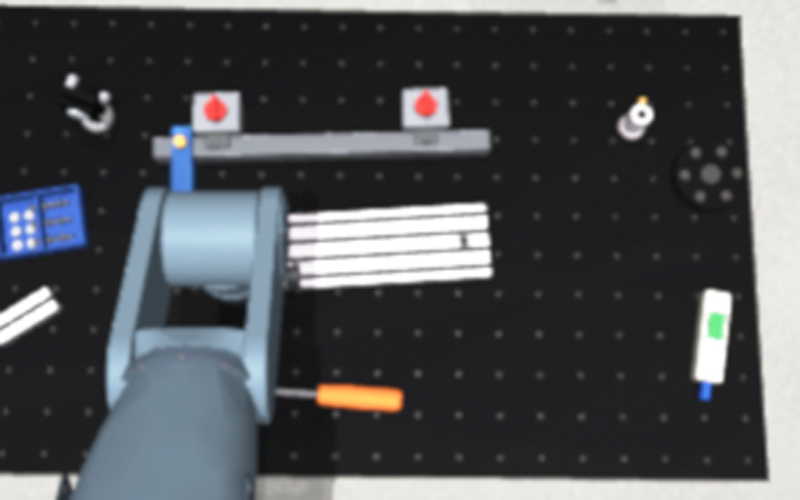

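Run:
```python
from h import *
o,R=axes(); p=cams.camera_params('wrist'); M=np.array(p['mount']); Mi=np.linalg.inv(M)
T=np.array([(.025,0,-.011),(.025,0,.011),(.025,0,0),(.012,0,0),(0,0,0),(.025,.014,-.011),(.01,.014,-.011)])
print(cv2.projectPoints(T,cv2.Rodrigues(Mi[:3,:3])[0],Mi[:3,3],np.array(p['intrinsics']),np.array(p['D']))[0].reshape(-1,2).round(1))
d=np.load('/tmp/wrist_d.npy')
K=np.array(p['intrinsics'])
for c in (200,247,262):
  for r in range(215,300,6):
    z=d[r,c]; u=cv2.undistortPoints(np.array([[[c,r]]],float),K,np.array(p['D'])).reshape(2)
    X=M[:3,:3]@np.array([u[0]*z,u[1]*z,z])+M[:3,3]; W=R@X+o['eef_pos']
    print(c,r,'tool',(X*1000).round(1),'world',(W*1000).round(1))
```

```text
[[252.3 210.4]
 [252.3 242.1]
 [252.3 226.6]
 [252.3 236.3]
 [252.3 246.5]
 [275.  210.4]
 [276.9 220.6]]
200 215 tool [ 30.8 -33.6  -5.3] world [489.5  91.2  12.5]
200 221 tool [ 31.7 -34.   -0.7] world [494.1  91.   11.6]
200 227 tool [ 25.5 -33.1   0.6] world [495.3  92.   17.8]
200 233 tool [ 18.8 -32.    1.4] world [496.1  93.1  24.4]
200 239 tool [ 10.1 -30.5   0.8] world [495.5  94.5  33.1]
200 245 tool [  9.6 -30.7   4.5] world [499.2  94.6  33.7]
200 251 tool [  9.4 -30.8   8.4] world [503.   94.6  33.9]
200 257 tool [  9.2 -31.   12.3] world [507.   94.5  34.1]
200 263 tool [ 10.  -31.4  17. ] world [511.7  94.3  33.2]
200 269 tool [ 10.1 -31.7  21.2] world [515.9  94.2  33.2]
200 275 tool [ 10.3 -32.   25.6] world [520.3  94.1  33. ]
200 281 tool [  9.  -32.   29.1] world [523.8  94.3  34.2]
200 287 tool [-45.5 -20.9  -7.6] world [486.7 103.8  88.7]
200 293 tool [-49.2 -20.3  -7.6] world [486.7 104.5  92.4]
200 299 tool [-52.8 -19.7  -7.7] world [486.5 105.   96.1]
247 215 tool [31.3 -3.4 -5.1] world [488.4 121.4  11.9]
247 221 tool [32.3 -3.5 -0.5] world [493.1 121.5  11.
[... 936 characters left out ...]
233 tool [15.6  5.8 -0.3] world [492.8 130.8  27.7]
262 239 tool [-13.    4.8 -11.6] world [481.6 129.3  56.2]
262 245 tool [-18.4   4.6 -11.3] world [481.9 129.2  61.6]
262 251 tool [-25.    4.4 -11.9] world [481.3 128.9  68.3]
262 257 tool [-29.7   4.3 -11.7] world [481.6 128.8  73. ]
262 263 tool [-33.4   4.2 -10.9] world [482.3 128.7  76.6]
262 269 tool [-39.6   4.  -12. ] world [481.2 128.5  82.8]
262 275 tool [-44.6   3.8 -12.6] world [480.6 128.3  87.9]
262 281 tool [-49.    3.7 -13. ] world [480.2 128.1  92.3]
262 287 tool [-52.1   3.6 -12.6] world [480.6 128.1  95.4]
262 293 tool [-56.4   3.4 -13.3] world [480.  127.9  99.6]
262 299 tool [-59.3   3.4 -13. ] world [480.3 127.8 102.5]
```

Run:
```python
from h import *
im,d=snap('scene','s2.png'); o,R=axes()
e=o['eef_pos']
pts=[e,e+[0,0,-.025],e+[0,0,.01]]
q=proj('scene',pts);print(q)
x,y=q[0].astype(int)
c=im[y-50:y+50,x-65:x+65]; c=cv2.resize(c,(780,600),interpolation=cv2.INTER_CUBIC)
for p in q: cv2.drawMarker(c,tuple(int(v) for v in ((p-[x-65,y-50])*6)),(0,0,255),0,12,1)
cv2.imwrite('pics/s2c.png',c)
```

```text
[[293.19719497 162.49944181]
 [292.46269065 168.66799721]
 [293.49714351 159.97819074]]
```

View pics/s2c.png

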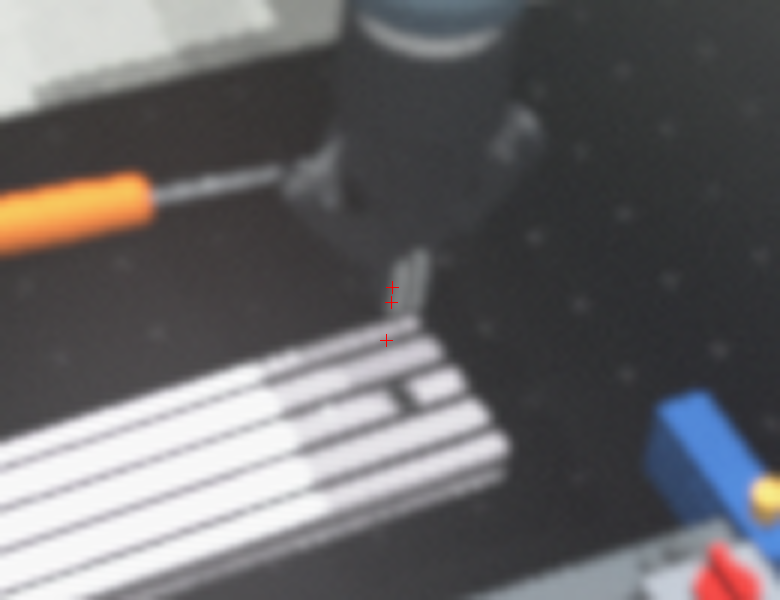

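Request:
servo_tool(targets=[0,0,-5,0,0,0,-5,0,0,0,-5,0,0,0,-5,0,0,0,-5,0])

```text
time_s: 5.35
eef_pos: [0.4679, 0.124, 0.0433]
eef_rot: [0.707, -0.015, 0.707, 0.015]
wrist_force: [0.4, -0.4, 1.0]
opening: 0.003
```

```bash
cat > wd.py <<'E'
from h import *
import sys
o,R=axes(); p=cams.camera_params('wrist'); M=np.array(p['mount'])
im,d=snap('wrist',sys.argv[1]); K=np.array(p['intrinsics'])
for c in (243,262):
  for r in range(226,262,2):
    z=d[r,c]; u=cv2.undistortPoints(np.array([[[c,r]]],float),K,np.array(p['D'])).reshape(2)
    X=M[:3,:3]@np.array([u[0]*z,u[1]*z,z])+M[:3,3]; W=R@X+o['eef_pos']
    print(c,r,'tool',(X*1000).round(1),'world',(W*1000).round(1),im[r,c])
cv2.imwrite('pics/z'+sys.argv[1],cv2.resize(im[180:340,150:360],(800,600),interpolation=cv2.INTER_CUBIC))
E
python3 wd.py w3.png
```

```text
243 226 tool [30.9 -6.1  2.5] world [470.6 118.1  12.4] [25 25 26]
243 228 tool [31.2 -6.1  4. ] world [472.2 118.1  12.1] [28 23 25]
243 230 tool [32.  -6.1  5.9] world [474.  118.1  11.3] [26 28 29]
243 232 tool [31.8 -6.1  7.2] world [475.4 118.2  11.6] [50 52 50]
243 234 tool [ -7.7  -4.8 -11.7] world [456.4 118.7  51. ] [117 118 116]
243 236 tool [ -8.7  -4.8 -11. ] world [457.1 118.8  52. ] [123 126 122]
243 238 tool [-11.8  -4.7 -11.5] world [456.6 118.8  55.1] [123 125 122]
243 240 tool [-13.9  -4.6 -11.5] world [456.6 118.9  57.2] [125 126 123]
243 242 tool [-15.8  -4.6 -11.5] world [456.6 119.   59.1] [122 123 120]
243 244 tool [-17.9  -4.5 -11.6] world [456.5 119.   61.2] [123 126 124]
243 246 tool [-19.7  -4.4 -11.5] world [456.6 119.1  63.1] [121 124 121]
243 248 tool [-21.5  -4.4 -11.4] world [456.7 119.1  64.8] [121 124 122]
243 250 tool [-24.1  -4.3 -11.9] world [456.2 119.2  67.4] [126 127 125]
243 252 tool [-24.8  -4.3 -11.3] world [456.8 119.2  68.1] [121 122 123]
243 254 tool [-27.4  -4.2 -11.7] world [456.3 119.3  70.7] [121 122 119]
243 256 tool [-28.2  -4.2 -11
[... 779 characters left out ...]
.1] world [455.6 128.2  60.2] [118 121 119]
262 244 tool [-17.4   4.7 -11.3] world [456.4 128.2  60.7] [125 127 126]
262 246 tool [-19.6   4.6 -11.4] world [456.3 128.1  62.9] [123 123 120]
262 248 tool [-21.9   4.5 -11.7] world [456.1 128.   65.2] [125 126 123]
262 250 tool [-23.1   4.5 -11.3] world [456.4 128.   66.4] [122 125 122]
262 252 tool [-25.3   4.4 -11.6] world [456.1 127.9  68.6] [124 125 123]
262 254 tool [-28.    4.3 -12.2] world [455.6 127.8  71.3] [123 125 123]
262 256 tool [-28.1   4.3 -11.2] world [456.5 127.9  71.4] [124 125 123]
262 258 tool [-30.6   4.2 -11.7] world [456.  127.8  73.9] [119 124 120]
262 260 tool [-32.1   4.2 -11.6] world [456.1 127.7  75.4] [124 124 123]
```

View pics/zw3.png

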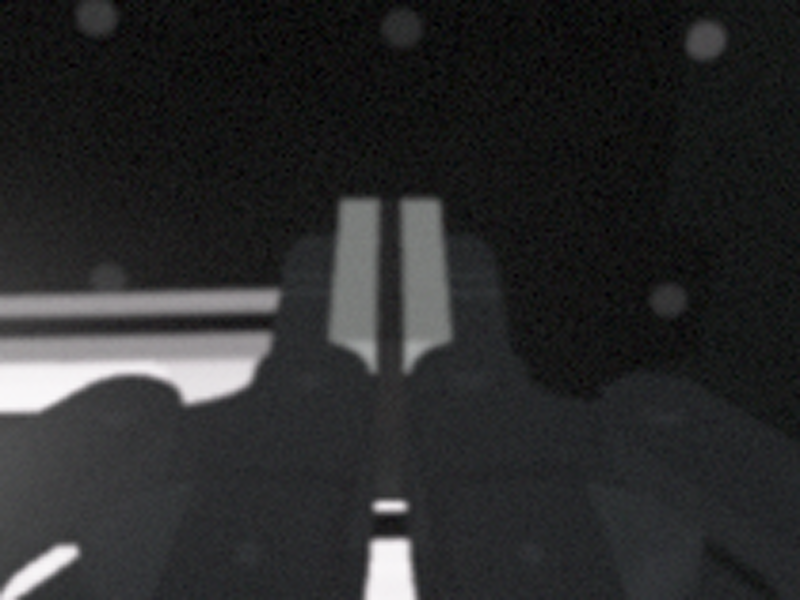

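The wrist depth puts the closed tips about 7 mm behind the TCP, not 25 mm ahead as nose_length says. That explains why I passed over the rail without touching it. I'll descend in small steps and watch the force.

Request:
servo_tool(targets=[3,0,0,0,3,0,0,0,3,0,0,0,3,0,0,0,3,0,0,0])

```text
time_s: 5.9
eef_pos: [0.4685, 0.124, 0.0279]
eef_rot: [0.707, -0.015, 0.707, 0.015]
wrist_force: [-0.7, 0.4, 0.4]
opening: -0.002
```

Request:
servo_tool(targets=[2,0,0,0,2,0,0,0,2,0,0,0,2,0,0,0,0,0,0,0])

```text
time_s: 6.4
eef_pos: [0.4683, 0.124, 0.02]
eef_rot: [0.707, -0.015, 0.707, 0.015]
wrist_force: [0.1, -0.4, -0.7]
opening: -0.0
```

```bash
python3 wd.py w4.png | awk '$2>=228 && $2<=244'; python3 go.py 0 0 0
```

```text
243 228 tool [ 7.6 -5.3 -7.6] world [460.9 118.4  12.5] [34 34 32]
243 230 tool [ 7.9 -5.3 -6.1] world [462.3 118.4  12.2] [28 28 33]
243 232 tool [ 9.9 -5.4 -3.8] world [464.6 118.4  10.1] [72 74 71]
243 234 tool [ -8.5  -4.8 -12.1] world [456.4 118.7  28.5] [158 161 158]
243 236 tool [ -9.2  -4.8 -11.3] world [457.2 118.8  29.2] [165 167 164]
243 238 tool [-11.4  -4.7 -11.3] world [457.2 118.8  31.4] [167 170 167]
243 240 tool [-13.5  -4.6 -11.3] world [457.1 118.9  33.5] [168 168 166]
243 242 tool [-15.5  -4.6 -11.3] world [457.1 118.9  35.5] [165 166 165]
243 244 tool [-17.9  -4.5 -11.5] world [456.9 119.   37.9] [168 169 167]
262 228 tool [ 7.6  5.5 -7.5] world [460.5 129.1  12.4] [30 30 28]
262 230 tool [ 8.8  5.5 -5.7] world [462.4 129.3  11.2] [31 29 30]
262 232 tool [ 7.3  5.5 -5.2] world [462.9 129.2  12.7] [70 73 69]
262 234 tool [ -8.4   4.9 -12. ] world [456.  128.4  28.4] [160 162 160]
262 236 tool [ -9.    4.9 -11.2] world [456.8 128.4  29.1] [165 168 164]
262 238 tool [-11.4   4.8 -11.3] world [456.8 128.3  31.4] [168 169 167]
262 240 tool [-13.9   4.8 -11.5] world [456.5 128.3  33.9] [166 169 167]
262 242 tool [-15.9   4.7 -11.6] world [456.5 128.2  36. ] [166 168 165]
262 244 tool [-18.    4.6 -11.6] world [456.5 128.1  38. ] [168 171 167]
t 6.45 pos [468.4 124.   20.2] need tool mm [  20.3 -104.4 -473.1] yawz 2.39 tilt [-2.e-04  0.e+00 -1.e+00] F [-0.18  0.27 -0.17] op 0.0009374953980471749 0.025
```

View pics/zw4.png

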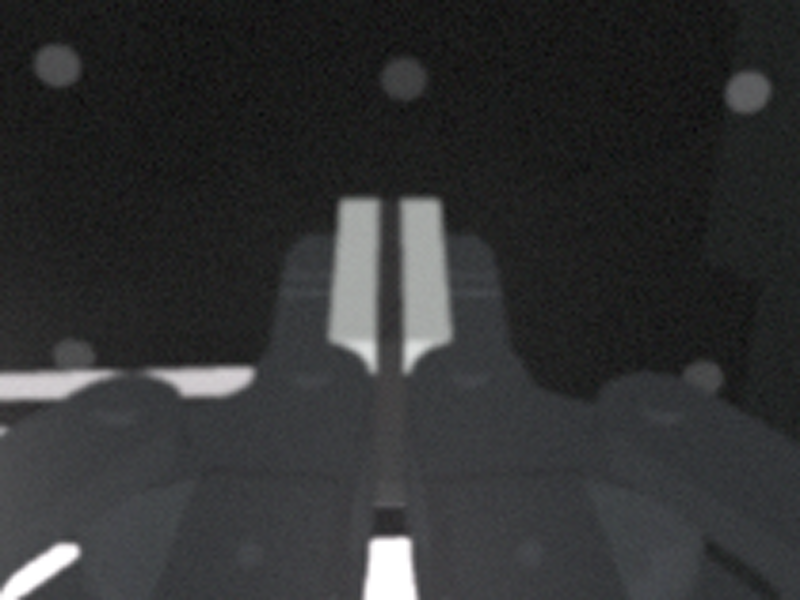

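Request:
servo_tool(targets=[2,0,0,0,2,0,0,0,2,0,0,0,1,0,0,0,0,0,2,0])

```text
time_s: 6.95
eef_pos: [0.4701, 0.1241, 0.013]
eef_rot: [0.707, -0.015, 0.707, 0.015]
wrist_force: [0.5, 0.5, 0.1]
opening: 0.0
```

Request:
servo_tool(targets=[0,0,3,0,0,0,2,0,0,0,2,0,0,0,2,0,0,0,2,0])

```text
time_s: 7.45
eef_pos: [0.4816, 0.1245, 0.0133]
eef_rot: [0.707, -0.015, 0.707, 0.015]
wrist_force: [-0.4, 0.2, -0.3]
opening: 0.001
```

Request:
servo_tool(targets=[0,0,2,0,0,0,2,0,0,0,2,0,0,0,2,0,0,0,1,0])

```text
time_s: 7.95
eef_pos: [0.4905, 0.125, 0.0131]
eef_rot: [0.707, -0.015, 0.707, 0.015]
wrist_force: [-2.0, 1.4, -0.0]
opening: 0.003
```

```bash
cat > rl.py <<'E'
from h import *
import sys
im,d=snap('top',sys.argv[1]); g=im.max(2).astype(float)
# far and near edges of bright rail between cols
c0,c1=int(sys.argv[2]),int(sys.argv[3]); r0=int(sys.argv[4]) if len(sys.argv)>4 else 164
L=[[],[]]
for col in range(c0,c1,2):
    p=g[r0:225,col]; k=np.where(p>200)[0]
    if len(k)<15: continue
    for s,idx,st in((0,k.min(),-1),(1,k.max(),1)):
        L[s].append((col,r0+idx+st*.5))
for s in L:
    P=onz('top',s,.034)[:,:2]*1000
    for i in range(3):
        f=np.polyfit(P[:,1],P[:,0],1); r=P[:,0]-np.polyval(f,P[:,1]); P=P[abs(r)<max(1.5,2*r.std())]
    print('edge x=%.4f y + %.1f'%tuple(f),len(P),r.std().round(2),'yaw',np.rad2deg(-f[0]).round(2), 'gap to fence at y=-150,0,140:',[(667.2-.0406*y-np.polyval(f,y)).round(1) for y in(-150,0,140)])
c=im[100:300,110:430]; cv2.imwrite('pics/c'+sys.argv[1],cv2.resize(c,(800,500),interpolation=cv2.INTER_CUBIC))
E
python3 rl.py t3.png 230 300; python3 go.py 0 0 0
```

```text
edge x=-0.0342 y + 597.1 32 0.78 yaw 1.96 gap to fence at y=-150,0,140: [np.float64(71.0), np.float64(70.1), np.float64(69.2)]
edge x=-0.0334 y + 505.4 33 0.75 yaw 1.91 gap to fence at y=-150,0,140: [np.float64(162.9), np.float64(161.8), np.float64(160.8)]
t 8.0 pos [490.6 124.9  13.2] need tool mm [  13.2 -104.3 -495.4] yawz 2.39 tilt [ 1.e-04 -0.e+00 -1.e+00] F [-1.07 -0.59 -0.48] op -0.001644329669085094 0.025
```

View pics/ct3.png

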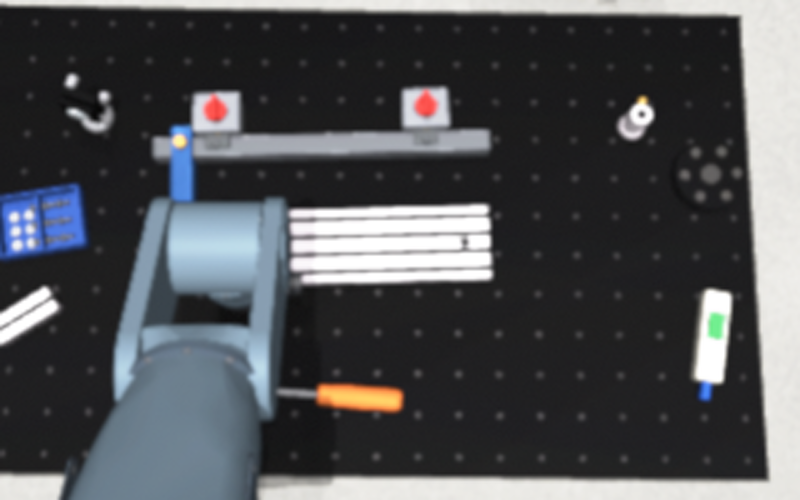

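Request:
servo_tool(targets=[0,0,-6,0,0,-25,0,0,0,-40,0,0,0,-40,0,0,0,-31,0,0])

```text
time_s: 8.5
eef_pos: [0.4903, -0.0133, 0.0137]
eef_rot: [0.707, -0.015, 0.706, 0.014]
wrist_force: [-0.2, 0.9, 0.5]
opening: -0.002
```

Request:
servo_tool(targets=[0,0,3,0,0,0,3,0,0,0,3,0,0,0,3,0,0,0,3,0])

```text
time_s: 9.0
eef_pos: [0.5035, -0.009, 0.0129]
eef_rot: [0.706, -0.015, 0.708, 0.016]
wrist_force: [-7.0, -0.2, 5.3]
opening: 0.0
```

Request:
servo_tool(targets=[0,0,3,0,0,0,3,0,0,0,3,0,0,0,3,0,0,0,3,0])

```text
time_s: 9.5
eef_pos: [0.5183, -0.008, 0.0128]
eef_rot: [0.705, -0.015, 0.708, 0.016]
wrist_force: [-6.4, 0.4, 5.5]
opening: -0.002
```

```bash
python3 rl.py t4.png 206 300; python3 go.py 0 0 0
```

```text
edge x=-0.0196 y + 619.7 24 3.46 yaw 1.12 gap to fence at y=-150,0,140: [np.float64(50.7), np.float64(47.5), np.float64(44.6)]
edge x=0.0148 y + 544.6 27 19.56 yaw -0.85 gap to fence at y=-150,0,140: [np.float64(130.9), np.float64(122.6), np.float64(114.9)]
t 9.55 pos [519.1  -8.1  12.9] need tool mm [  14.3   30.9 -518.2] yawz 2.52 tilt [-2.7e-03  7.0e-04 -1.0e+00] F [-3.6  -0.45 -0.76] op -0.002314941739230011 0.025
```

View pics/ct4.png

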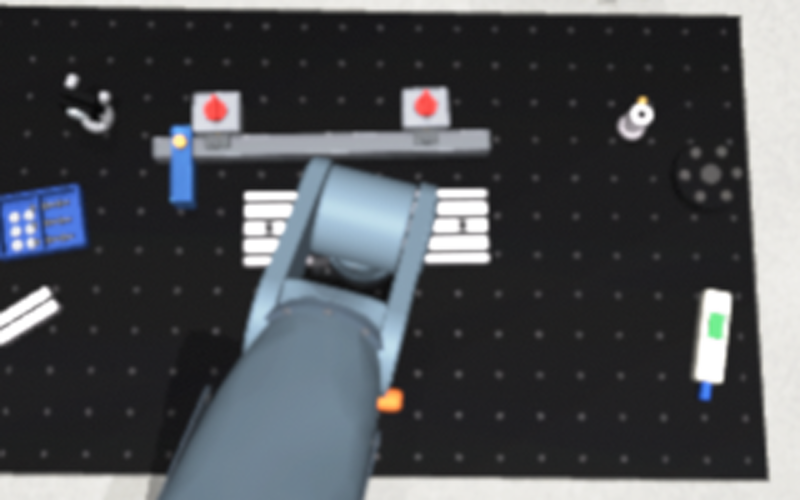

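Request:
servo_tool(targets=[0,0,3,0,0,0,3,0,0,0,3,0,0,0,3,0,0,0,3,0])

```text
time_s: 10.05
eef_pos: [0.5351, -0.0087, 0.0129]
eef_rot: [0.707, -0.015, 0.707, 0.015]
wrist_force: [-1.5, 0.4, -1.3]
opening: 0.001
```

Request:
servo_tool(targets=[0,0,3,0,0,0,3,0,0,0,3,0,0,0,3,0,0,0,2,0])

```text
time_s: 10.55
eef_pos: [0.5494, -0.0089, 0.0133]
eef_rot: [0.707, -0.015, 0.707, 0.015]
wrist_force: [-3.1, 0.3, -2.0]
opening: -0.0
```

```bash
python3 rl.py t5.png 206 300 168; python3 go.py 0 0 0
```

```text
edge x=-0.0127 y + 647.3 24 0.01 yaw 0.73 gap to fence at y=-150,0,140: [np.float64(24.1), np.float64(19.9), np.float64(16.0)]
edge x=-0.1557 y + 535.8 25 43.65 yaw 8.92 gap to fence at y=-150,0,140: [np.float64(114.2), np.float64(131.4), np.float64(147.5)]
t 10.6 pos [549.7  -8.9  13.4] need tool mm [  13.1   31.7 -548.9] yawz 2.38 tilt [ 6.e-04 -1.e-04 -1.e+00] F [-1.96 -0.27 -0.36] op 0.001807468203689705 0.025
```

View pics/ct5.png

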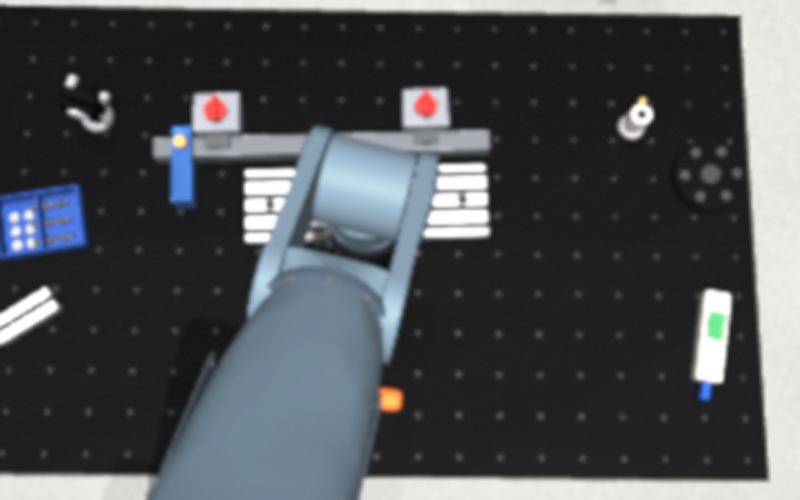

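Request:
servo_tool(targets=[0,0,2,0,0,0,2,0,0,0,2,0,0,0,2,0,0,0,2,0])

```text
time_s: 11.1
eef_pos: [0.5591, -0.0083, 0.0134]
eef_rot: [0.707, -0.015, 0.707, 0.015]
wrist_force: [-5.7, 0.0, 2.8]
opening: -0.004
```

```bash
python3 rl.py t6.png 206 300 158
python3 - <<'E'
from h import *
g=np.load('/tmp/top_i.npy').max(2)
for c in (212,220,284,292,300): print(c,g[148:182,c])
E
```

```text
edge x=-0.0296 y + 667.3 30 8.02 yaw 1.7 gap to fence at y=-150,0,140: [np.float64(1.5), np.float64(-0.1), np.float64(-1.6)]
edge x=-0.0727 y + 558.3 31 50.71 yaw 4.16 gap to fence at y=-150,0,140: [np.float64(104.1), np.float64(108.9), np.float64(113.4)]
212 [ 29  28  28  28  33  86 155 178 179 178 178 179 175 155 114  86 162 250
 254 240 170 210 253 255 255 254 234 169 231 254 255 255 254 232]
220 [ 28  28  29  29  32  80 144 172 178 178 180 180 173 141 100  92 176 251
 254 234 169 232 254 255 255 254 230 178 242 251 249 248 247 211]
284 [225 213 164 127 133 145 148 146 141 143 150 160 154 151 154 167 176 165
 144 142 173 214 230 234 203 151 201 250 254 255 254 232 164 225]
292 [ 29  29  31  68 127 165 178 180 181 182 179 161 120  87 162 250 254 242
 172 206 252 255 255 254 234 166 219 244 248 251 251 218 170 243]
300 [ 28  28  33  89 159 182 181 180 181 182 176 152 110  91 171 250 254 233
 169 232 254 255 255 254 230 183 248 255 255 255 254 221 182 250]
```

```bash
python3 - <<'E'
from h import *
g=np.load('/tmp/top_i.npy').max(2).astype(float)
for r in (168,174,180,186):
    p=g[r]; 
    l=next(c for c in range(200,230) if p[c]>140); l=l-(p[l]-140)/(p[l]-p[l-1])
    q=next(c for c in range(320,280,-1) if p[c]>140); q=q+(p[q]-140)/(p[q]-p[q+1])
    W=onz('top',[(l,r),(q,r)],.034)*1000; print(r,l,q,W[:,:2].round(1).tolist(), (W[0,1]-W[1,1]).round(1))
E
python3 go.py 0 0 0
```

```text
168 208.23529411764707 304.1931818181818 [[643.9, 141.4], [647.7, -159.2]] 300.6
174 207.4494382022472 304.46666666666664 [[624.6, 143.2], [628.3, -159.8]] 303.1
180 207.06666666666666 303.84615384615387 [[605.4, 143.8], [609.0, -157.7]] 301.5
186 206.9795918367347 304.1111111111111 [[586.3, 143.4], [589.9, -158.3]] 301.7
t 11.15 pos [559.6  -8.4  13.4] need tool mm [  13.    31.7 -558.8] yawz 2.39 tilt [ 7.e-04 -1.e-04 -1.e+00] F [-2.   -0.53 -0.43] op -0.001161359196743356 0.025
```

Request:
servo_tool(targets=[0,0,-5,0,0,30,0,0,0,40,0,0,0,40,0,0,0,23,0,0])

```text
time_s: 11.65
eef_pos: [0.5489, 0.1268, 0.0137]
eef_rot: [0.708, -0.015, 0.706, 0.015]
wrist_force: [0.3, -0.7, 0.1]
opening: 0.003
```

Request:
servo_tool(targets=[0,0,1,0,0,0,1.5,0,0,0,1.5,0,0,0,1.5,0,0,0,1.5,0])

```text
time_s: 12.15
eef_pos: [0.5553, 0.1236, 0.0132]
eef_rot: [0.707, -0.014, 0.707, 0.014]
wrist_force: [-3.6, -1.2, 1.8]
opening: 0.005
```

Request:
servo_tool(targets=[0,0,1,0,0,0,1,0,0,0,1,0,0,0,1,0,0,0,1,0])

```text
time_s: 12.65
eef_pos: [0.5604, 0.125, 0.0131]
eef_rot: [0.707, -0.015, 0.707, 0.015]
wrist_force: [-2.1, 0.4, 0.7]
opening: -0.002
```

```bash
python3 go.py 0 0 0
```

```text
t 12.65 pos [560.4 125.   13.1] need tool mm [  13.3 -101.4 -565.1] yawz 2.4 tilt [-3.e-04  2.e-04 -1.e+00] F [-2.13  0.42  0.7 ] op -0.0022727054391755265 0.025
```

Request:
servo_tool(targets=[0,0,0.6,0,0,0,0.6,0,0,0,0.6,0,0,0,0.6,0,0,0,0.6,0])

```text
time_s: 13.15
eef_pos: [0.5611, 0.1251, 0.0131]
eef_rot: [0.705, -0.015, 0.709, 0.015]
wrist_force: [-12.6, -2.0, 10.9]
opening: -0.002
```

Request:
servo_tool(targets=[0,0,-3,0,0,0,-4,0,0,-30,0,0,0,-45,0,0,0,-45,0,0])

```text
time_s: 13.65
eef_pos: [0.5618, 0.004, 0.0136]
eef_rot: [0.707, -0.016, 0.706, 0.015]
wrist_force: [-1.2, 0.3, 0.1]
opening: -0.001
```

Request:
servo_tool(targets=[0,-45,0,0,0,-45,0,0,0,-45,0,0,0,-9,0,0,0,0,0,0])

```text
time_s: 14.15
eef_pos: [0.5679, -0.1411, 0.0135]
eef_rot: [0.707, -0.014, 0.706, 0.013]
wrist_force: [-0.4, 0.3, -0.3]
opening: 0.003
```

```bash
python3 go.py 0 0 0
python3 - <<'E'
from h import *
snap('top','t7.png'); g=np.load('/tmp/top_i.npy').max(2)
for c in (212,220,228,236,244,252,260): print(c,g[156:172,c],g[184:200,c])
E
```

```text
t 14.15 pos [ 567.9 -141.1   13.5] need tool mm [  12.6  162.9 -562.1] yawz 2.21 tilt [ 1.4e-03 -7.0e-04 -1.0e+00] F [-0.43  0.32 -0.32] op 0.0025229702316171346 0.025
212 [179 178 178 179 175 157 183 250 254 242 173 205 252 255 255 254] [255 254 230 174 243 254 254 231 122  47  31  30  31  32  34  47]
220 [177 178 180 180 172 144 178 250 254 234 162 220 253 255 255 254] [255 254 230 185 249 254 253 216 109  41  30  31  32  31  31  31]
228 [177 179 179 180 170 140 185 251 254 234 169 231 254 255 255 254] [255 251 200 186 250 254 253 214 108  41  30  31  30  31  34  48]
236 [179 179 180 182 175 152 205 252 254 229 185 250 255 255 255 254] [255 248 184 183 250 254 248 178  83  34  30  31  31  30  30  32]
244 [179 179 180 185 186 182 236 254 254 230 185 250 255 255 255 251] [254 244 176 206 252 254 237 146  70  36  30  30  30  31  32  43]
252 [179 180 180 178 160 162 234 253 250 200 185 250 255 255 254 243] [254 236 155 202 252 254 232 127  51  31  30  31  30  31  31  30]
260 [179 180 181 174 146 176 250 254 250 196 185 250 255 255 254 243] [254 235 171 232 254 254 232 127  55  34  30  30  31  31  31  41]
```

Request:
servo_tool(targets=[0,0,1,0,0,0,1,0,0,0,1,0,0,0,0.5,0,0,0,0.5,0])

```text
time_s: 14.7
eef_pos: [0.5711, -0.1378, 0.0131]
eef_rot: [0.707, -0.015, 0.707, 0.015]
wrist_force: [-3.5, 1.6, 1.6]
opening: -0.002
```

Request:
servo_tool(targets=[0,0,0.5,0,0,0,0.5,0,0,0,0.5,0,0,0,0.5,0,0,0,0.5,0])

```text
time_s: 15.2
eef_pos: [0.5711, -0.1379, 0.013]
eef_rot: [0.705, -0.014, 0.709, 0.016]
wrist_force: [-14.9, 2.0, 10.5]
opening: -0.001
```

Request:
servo_tool(targets=[0,0,-3,0,0,0,-4,0,0,30,0,0,0,45,0,0,0,45,0,0])

```text
time_s: 15.7
eef_pos: [0.5626, -0.0188, 0.0137]
eef_rot: [0.708, -0.014, 0.706, 0.014]
wrist_force: [1.2, 0.0, -0.2]
opening: 0.002
```

Request:
servo_tool(targets=[0,45,0,0,0,45,0,0,0,45,0,0,0,11,0,0,0,0,0,0])

```text
time_s: 16.2
eef_pos: [0.5561, 0.1283, 0.0135]
eef_rot: [0.707, -0.016, 0.707, 0.016]
wrist_force: [0.2, 0.7, -0.8]
opening: 0.005
```

Request:
servo_tool(targets=[0,0,1,0,0,0,1,0,0,0,1,0,0,0,0.5,0,0,0,0.5,0])

```text
time_s: 16.7
eef_pos: [0.5598, 0.1259, 0.0131]
eef_rot: [0.707, -0.014, 0.707, 0.014]
wrist_force: [-1.0, -1.3, -0.9]
opening: -0.002
```

Request:
servo_tool(targets=[0,0,0.5,0,0,0,0.5,0,0,0,0.3,0,0,0,0.3,0,0,0,0,0])

```text
time_s: 17.2
eef_pos: [0.5614, 0.127, 0.0132]
eef_rot: [0.707, -0.015, 0.707, 0.015]
wrist_force: [-1.5, -1.1, -0.7]
opening: -0.003
```

Request:
servo_tool(targets=[0,0,0.4,0,0,0,0.4,0,0,0,0.4,0,0,0,0.3,0,0,0,0,0])

```text
time_s: 17.7
eef_pos: [0.5614, 0.127, 0.0131]
eef_rot: [0.706, -0.015, 0.708, 0.015]
wrist_force: [-7.9, -1.4, 4.8]
opening: 0.002
```

Request:
servo_tool(targets=[0,0,0.4,0,0,0,0.3,0,0,0,0.2,0,0,0,0,0,0,0,0,0])

```text
time_s: 18.2
eef_pos: [0.5614, 0.127, 0.0131]
eef_rot: [0.705, -0.015, 0.709, 0.015]
wrist_force: [-11.6, -2.2, 8.5]
opening: -0.002
```

Request:
servo_tool(targets=[0,0,0.3,0,0,0,0.3,0,0,0,0.1,0,0,0,0,0,0,0,0,0])

```text
time_s: 18.7
eef_pos: [0.5614, 0.127, 0.0131]
eef_rot: [0.704, -0.015, 0.709, 0.015]
wrist_force: [-14.4, -2.4, 11.4]
opening: -0.005
```

```bash
python3 go.py 0 0 0
```

```text
t 18.7 pos [561.4 127.   13.1] need tool mm [  17.1 -103.1 -566.1] yawz 2.42 tilt [-7.e-03 -6.e-04 -1.e+00] F [-14.44  -2.4   11.41] op -0.004617101405331938 0.025
```

Request:
servo_tool(targets=[0,0,-2,0,0,0,-3,0,0,0,-3,0,0,-35,0,0,0,-45,0,0])

```text
time_s: 19.2
eef_pos: [0.5604, 0.0475, 0.0137]
eef_rot: [0.708, -0.016, 0.706, 0.016]
wrist_force: [1.2, 1.0, -0.2]
opening: 0.005
```

Request:
servo_tool(targets=[0,-45,0,0,0,-45,0,0,0,-45,0,0,0,-45,0,0,0,-4,0,0])

```text
time_s: 19.7
eef_pos: [0.5691, -0.1429, 0.0143]
eef_rot: [0.708, -0.014, 0.706, 0.012]
wrist_force: [-0.5, -0.3, 0.1]
opening: -0.004
```

Request:
servo_tool(targets=[0,0,1,0,0,0,1,0,0,0,1,0,0,0,1,0,0,0,0.5,0])

```text
time_s: 20.2
eef_pos: [0.5712, -0.1355, 0.0131]
eef_rot: [0.706, -0.015, 0.708, 0.016]
wrist_force: [-6.0, 1.0, 5.9]
opening: -0.001
```

Request:
servo_tool(targets=[0,0,0.4,0,0,0,0.4,0,0,0,0.4,0,0,0,0.3,0,0,0,0,0])

```text
time_s: 20.7
eef_pos: [0.5712, -0.1355, 0.0131]
eef_rot: [0.705, -0.015, 0.709, 0.016]
wrist_force: [-11.3, 0.4, 9.4]
opening: 0.003
```

Request:
servo_tool(targets=[0,0,0.3,0,0,0,0.3,0,0,0,0.1,0,0,0,0,0,0,0,0,0])

```text
time_s: 21.2
eef_pos: [0.5711, -0.1355, 0.013]
eef_rot: [0.704, -0.015, 0.709, 0.016]
wrist_force: [-14.1, -0.1, 11.2]
opening: 0.001
```

Request:
servo_tool(targets=[0,0,-2,0,0,0,-3,0,0,0,-4,0,0,-25,0,0,0,-30,0,0])

```text
time_s: 21.7
eef_pos: [0.5678, -0.1914, 0.0133]
eef_rot: [0.707, -0.016, 0.707, 0.016]
wrist_force: [0.9, 0.3, 1.5]
opening: -0.001
```

Request:
servo_tool(targets=[0,-5,10,0,0,0,15,0,0,0,16,0,0,0,15,0,0,0,0,0])

```text
time_s: 22.2
eef_pos: [0.6256, -0.1949, 0.0136]
eef_rot: [0.708, -0.015, 0.706, 0.015]
wrist_force: [-0.6, 0.4, -0.8]
opening: 0.002
```

```bash
python3 go.py 622 -200 9.5
python3 - <<'E'
from h import *
im,d=snap('wrist','w8.png'); im,_=snap('top','t8.png')
c=im[100:300,110:430]; cv2.imwrite('pics/ct8.png',cv2.resize(c,(800,500),interpolation=cv2.INTER_CUBIC))
E
```

```text
t 22.2 pos [ 625.6 -194.9   13.6] need tool mm [ 4.1 -5.  -3.8] yawz 2.43 tilt [ 2.3e-03 -9.0e-04 -1.0e+00] F [-0.55  0.42 -0.83] op 0.0017763841158859389 0.025
```

View pics/w8.png

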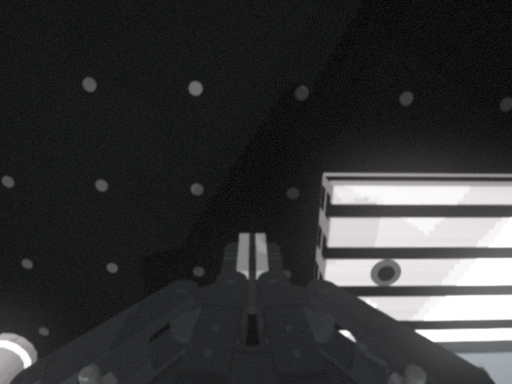

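View pics/ct8.png

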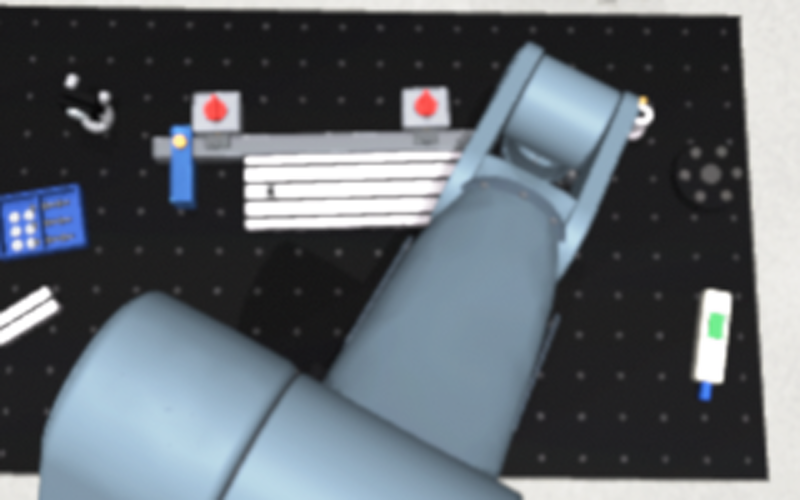

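Request:
servo_tool(targets=[2,0,-2,0,2,3,0,0,0,4,0,0,0,4,0,0,0,4,0,0])

```text
time_s: 22.8
eef_pos: [0.6208, -0.1793, 0.0091]
eef_rot: [0.707, -0.015, 0.707, 0.015]
wrist_force: [-0.3, -0.3, -0.3]
opening: -0.002
```

Request:
servo_tool(targets=[0,2,0,0,0,2,0,0,0,2,0,0,0,2,0,0,0,2,0,0])

```text
time_s: 23.3
eef_pos: [0.6208, -0.1704, 0.0093]
eef_rot: [0.707, -0.015, 0.707, 0.014]
wrist_force: [0.1, -3.0, -1.2]
opening: -0.001
```

```bash
python3 go.py 622 -200 9.5
python3 - <<'E'
from h import *
im,d=snap('wrist','w9.png')
cv2.imwrite('pics/zw9.png',cv2.resize(im[150:350,150:416],(798,600),interpolation=cv2.INTER_CUBIC))
E
```

```text
t 23.3 pos [ 620.8 -170.4    9.3] need tool mm [ -0.2 -29.6  -0. ] yawz 2.38 tilt [ 2.e-04 -8.e-04 -1.e+00] F [ 0.05 -3.03 -1.25] op -0.0014936289679034656 0.025
```

View pics/zw9.png

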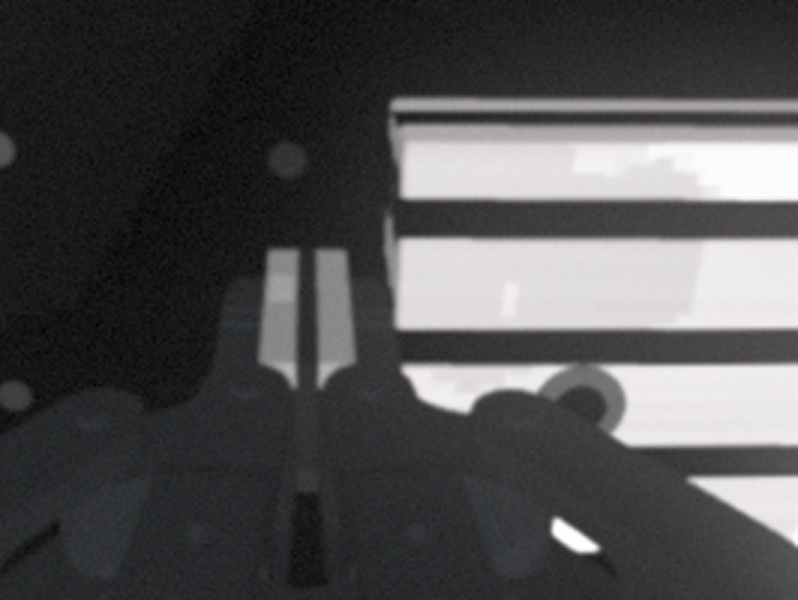

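Request:
servo_tool(targets=[0,2,0.1,0,0,2,0.1,0,0,2,0.1,0,0,2,0.1,0,0,2,0.1,0])

```text
time_s: 23.85
eef_pos: [0.6205, -0.1601, 0.0093]
eef_rot: [0.707, -0.015, 0.707, 0.015]
wrist_force: [-2.4, -4.5, -0.0]
opening: -0.002
```

Request:
servo_tool(targets=[0,2,0.05,0,0,2,0.05,0,0,2,0.05,0,0,2,0.05,0,0,2,0.05,0])

```text
time_s: 24.35
eef_pos: [0.6201, -0.1504, 0.0093]
eef_rot: [0.707, -0.015, 0.707, 0.015]
wrist_force: [-3.1, -6.3, 1.4]
opening: -0.001
```

Request:
servo_tool(targets=[0,2,0.05,0,0,2,0.05,0,0,2,0.05,0,0,2,0.05,0,0,2,0.05,0])

```text
time_s: 24.85
eef_pos: [0.6197, -0.1406, 0.0092]
eef_rot: [0.706, -0.015, 0.708, 0.014]
wrist_force: [-4.6, -7.0, 0.4]
opening: 0.003
```

Request:
servo_tool(targets=[0,2,0.05,0,0,2,0.05,0,0,2,0.05,0,0,2,0.05,0,0,2,0.05,0])

```text
time_s: 25.35
eef_pos: [0.6193, -0.1307, 0.0093]
eef_rot: [0.706, -0.015, 0.708, 0.014]
wrist_force: [-4.9, -8.1, 1.1]
opening: 0.002
```

```bash
python3 go.py 622 -200 9.5
python3 - <<'E'
from h import *
im,_=snap('top','t9.png')
c=im[130:230,150:310]; cv2.imwrite('pics/ct9.png',cv2.resize(c,(800,500),interpolation=cv2.INTER_CUBIC))
E
```

```text
t 25.35 pos [ 619.3 -130.7    9.3] need tool mm [ -0.2 -69.3  -0.2] yawz 2.4 tilt [-0.002  -0.0012 -1.    ] F [-4.87 -8.13  1.11] op 0.0019130545035922642 0.025
```

View pics/ct9.png

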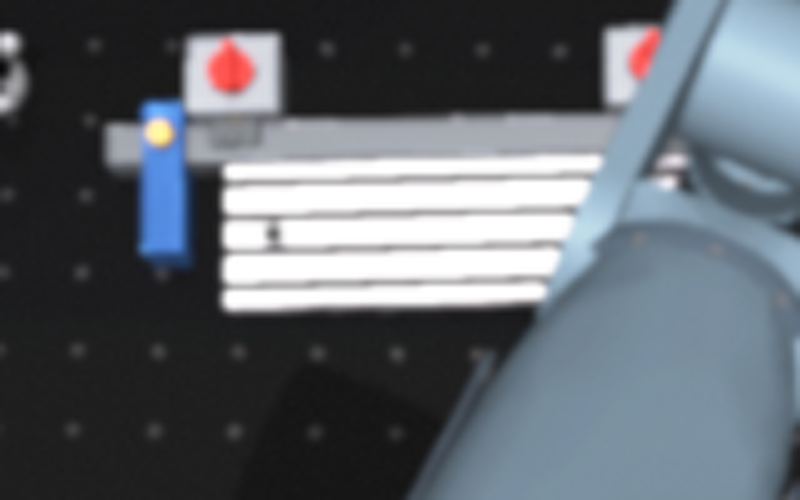

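Request:
servo_tool(targets=[0,2,-0.05,0,0,2,-0.05,0,0,2,0,0,0,2,0,0,0,2,0,0])

```text
time_s: 25.9
eef_pos: [0.619, -0.1206, 0.0093]
eef_rot: [0.706, -0.015, 0.708, 0.014]
wrist_force: [-3.5, -7.1, 1.2]
opening: -0.002
```

Request:
servo_tool(targets=[0,1,0,0,0,1,0,0,0,1,0,0,0,1,0,0,0,1,0,0])

```text
time_s: 26.4
eef_pos: [0.6188, -0.1156, 0.0093]
eef_rot: [0.706, -0.015, 0.708, 0.014]
wrist_force: [-3.9, -6.8, 0.7]
opening: 0.0
```

```bash
python3 go.py 622 -200 9.5
python3 - <<'E'
from h import *
im,_=snap('top','t10.png')
c=im[130:230,150:310]; cv2.imwrite('pics/ct10.png',cv2.resize(c,(800,500),interpolation=cv2.INTER_CUBIC))
E
```

```text
t 26.4 pos [ 618.8 -115.6    9.3] need tool mm [ -0.2 -84.4  -0.3] yawz 2.39 tilt [-0.0016 -0.001  -1.    ] F [-3.91 -6.78  0.67] op 0.0004508238956559661 0.025
```

View pics/ct10.png

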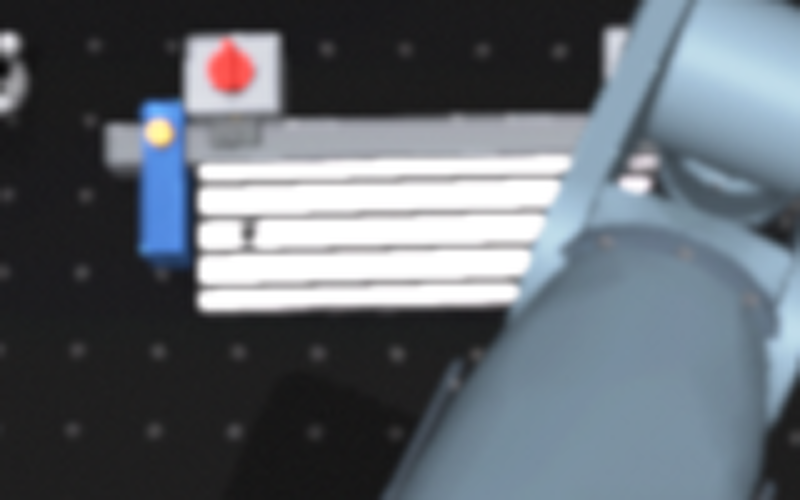

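Gap to the stop is about 5 mm now (rail end at zoom column 198, stop face at 189).

Request:
servo_tool(targets=[0,1,0,0,0,0.7,0,0,0,0.6,0,0,0,0.6,0,0,0,0.6,0,0])

```text
time_s: 26.95
eef_pos: [0.6187, -0.1121, 0.0093]
eef_rot: [0.706, -0.015, 0.708, 0.014]
wrist_force: [-3.7, -6.1, 0.4]
opening: 0.001
```

Request:
servo_tool(targets=[0,0.5,0,0,0,0.5,0,0,0,0.5,0,0,0,0.5,0,0,0,0.5,0,0])

```text
time_s: 27.45
eef_pos: [0.6186, -0.1096, 0.0092]
eef_rot: [0.706, -0.015, 0.708, 0.014]
wrist_force: [-4.1, -7.7, 0.7]
opening: -0.002
```

Request:
servo_tool(targets=[0,0.5,0,0,0,0.5,0,0,0,0.5,0,0,0,0.4,0,0,0,0.4,0,0])

```text
time_s: 27.95
eef_pos: [0.6185, -0.1075, 0.0093]
eef_rot: [0.706, -0.015, 0.708, 0.014]
wrist_force: [-4.0, -7.9, 1.1]
opening: -0.001
```

Request:
servo_tool(targets=[0,0.4,0,0,0,0.4,0,0,0,0.4,0,0,0,0.4,0,0,0,0.4,0,0])

```text
time_s: 28.45
eef_pos: [0.6185, -0.1074, 0.0094]
eef_rot: [0.707, -0.016, 0.707, 0.013]
wrist_force: [-4.8, -15.6, -1.4]
opening: -0.001
```

Request:
servo_tool(targets=[0,0.3,0,0,0,0.2,0,0,0,0.2,0,0,0,0,0,0,0,0,0,0])

```text
time_s: 28.95
eef_pos: [0.6185, -0.1074, 0.0093]
eef_rot: [0.707, -0.016, 0.707, 0.013]
wrist_force: [-4.7, -16.0, -0.7]
opening: -0.0
```

```bash
python3 go.py 622 -200 9.5
```

```text
t 28.95 pos [ 618.5 -107.4    9.3] need tool mm [  0.3 -92.6  -0.3] yawz 2.38 tilt [-0.0011 -0.0046 -1.    ] F [ -4.75 -15.97  -0.74] op -0.0004559498500228066 0.025
```

Request:
servo_tool(targets=[0,0.2,0,0,0,0.1,0,0,0,0,0,0,0,0,0,0,0,0,0,0])

```text
time_s: 29.45
eef_pos: [0.6185, -0.1074, 0.0093]
eef_rot: [0.707, -0.016, 0.707, 0.013]
wrist_force: [-5.3, -17.2, -1.9]
opening: -0.0
```

Request:
servo_tool(targets=[0,-1,0,0,0,-1.5,0,0,0,-2,0,0,0,-3,0,0,0,-8,0,0])

```text
time_s: 29.95
eef_pos: [0.6199, -0.1182, 0.0093]
eef_rot: [0.707, -0.015, 0.707, 0.015]
wrist_force: [0.2, -0.6, -0.2]
opening: 0.002
```

Request:
servo_tool(targets=[0,-15,0,0,-10,-20,0,0,-30,-20,0,0,-40,0,-10,0,-40,0,-20,0])

```text
time_s: 30.45
eef_pos: [0.5925, -0.1779, 0.1313]
eef_rot: [0.707, -0.014, 0.707, 0.014]
wrist_force: [0.7, -0.1, 0.2]
opening: -0.0
```

Request:
servo_tool(targets=[-20,0,-45,0,0,0,-45,0,0,0,-45,0,0,0,-45,0,0,0,-45,0])

```text
time_s: 30.95
eef_pos: [0.3658, -0.186, 0.1503]
eef_rot: [0.707, -0.015, 0.707, 0.014]
wrist_force: [-0.4, -1.5, 1.1]
opening: 0.001
```

```bash
python3 go.py 622 -200 9.5
python3 - <<'E'
from h import *
im,d=snap('top','t11.png'); o,R=axes()
c=im[130:230,150:310]; cv2.imwrite('pics/ct11.png',cv2.resize(c,(800,500),interpolation=cv2.INTER_CUBIC))
im,_=snap('scene','s11.png');c=im[120:300,180:420]; cv2.imwrite('pics/cs11.png',cv2.resize(c,(800,600),interpolation=cv2.INTER_CUBIC))
E
```

```text
t 30.95 pos [ 365.8 -186.   150.3] need tool mm [141.1 -24.3 255.2] yawz 2.36 tilt [ 0.0012 -0.0016 -1.    ] F [-0.36 -1.53  1.15] op 0.0011261295740421383 0.025
```

View pics/ct11.png

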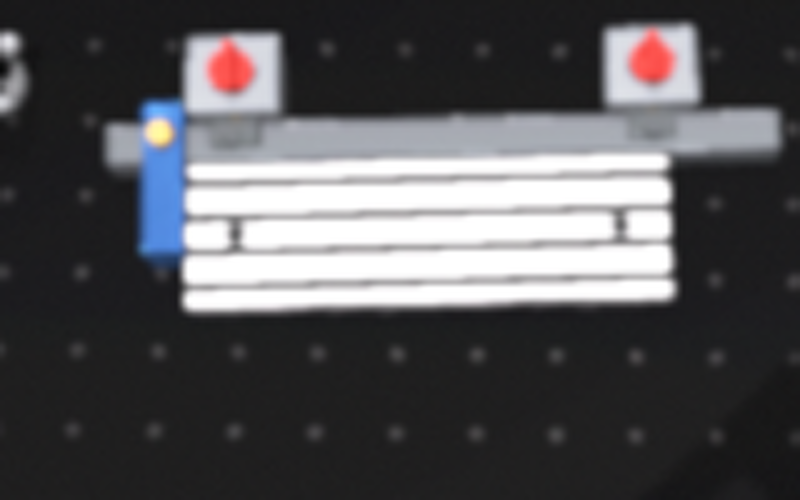

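View pics/cs11.png

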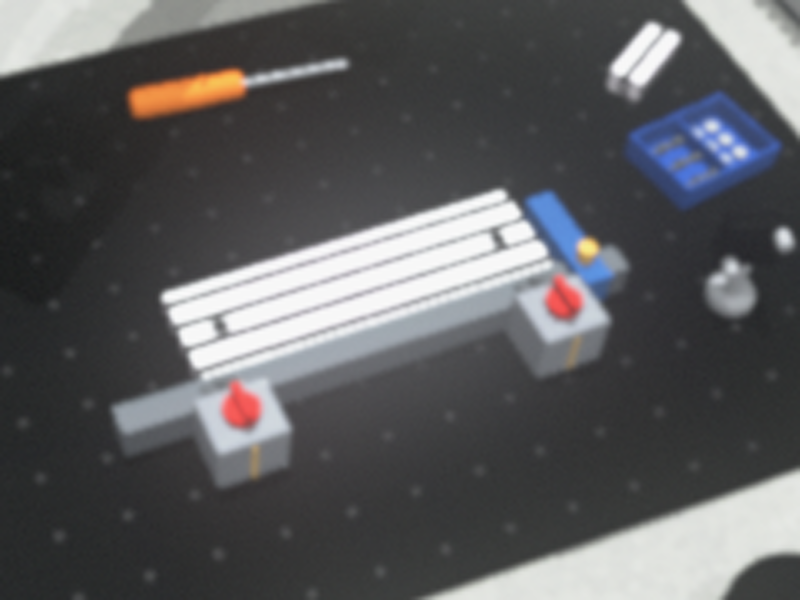

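Run:
```python
from h import *
def edge(g,cols,r0,r1,lev,z,fall):
    pts=[]
    for c in cols:
        p=g[r0:r1,c]
        for i in range(len(p)-1):
            a,b=p[i],p[i+1]
            if (fall and a>=lev>b) or (not fall and a<lev<=b):
                pts.append((c,r0+i+(lev-a)/(b-a)))
                if not fall: break
                last=pts.pop()
        if fall: pts.append(last)
    P=onz('top',pts,z)[:,:2]*1000
    for i in range(4):
        f=np.polyfit(P[:,1],P[:,0],1); r=P[:,0]-np.polyval(f,P[:,1]); P=P[abs(r)<max(.3,2*r.std())]
    return np.rad2deg(-np.arctan(f[0])).round(3),f.round(4),len(P),r.std().round(2)
g=cv2.imread('pics/t11.png').max(2).astype(float)
print('near edge',edge(g,range(192,280),178,200,130,.034,True))
print('far edge',edge(g,range(192,280),157,168,200,.034,False))
print('slot',edge(g,range(200,270),163,172,1,.034,False) if 0 else '')
print('fence back',edge(g,list(range(209,268))+list(range(293,303)),148,158,110,.042,False))
g0=cv2.imread('pics/top0.png').max(2).astype(float)
print('fence front0',edge(g0,list(range(195,302)),156,168,120,.042,True))
g8=cv2.imread('pics/t8.png').max(2).astype(float)
print('near t8 before slide',edge(g8,range(212,270),178,200,130,.034,True))
```

```text
near edge (np.float64(2.171), array([-3.790000e-02,  5.741315e+02]), 88, np.float64(0.36))
far edge (np.float64(2.198), array([-3.840000e-02,  6.696538e+02]), 79, np.float64(0.27))
slot 
fence back (np.float64(2.297), array([-4.010000e-02,  6.935293e+02]), 67, np.float64(0.56))
fence front0 (np.float64(2.116), array([-3.690000e-02,  6.665371e+02]), 107, np.float64(0.62))
near t8 before slide (np.float64(2.256), array([-3.940000e-02,  5.740645e+02]), 58, np.float64(0.36))
```

Run:
```python
from h import *
a=cv2.imread('pics/top0.png').astype(int);b=cv2.imread('pics/t11.png').astype(int)
for n,(c0,c1,r0,r1) in dict(driver=(200,275,248,268),post=(352,378,135,160),mirror=(132,160,125,156),tray=(104,150,172,206),offcut=(102,138,212,240),spool=(378,410,154,186),cleaner=(384,406,210,262),stop=(175,188,148,160),mags=(186,295,134,150)).items():
    print(n,abs(a-b)[r0:r1,c0:c1].mean().round(2),abs(a-b)[r0:r1,c0:c1].max())
```

```text
driver 7.7 68
post 0.49 3
mirror 0.59 3
tray 0.45 3
offcut 0.51 10
spool 0.53 3
cleaner 2.37 127
stop 0.33 2
mags 0.5 3
```

View pics/t11.png

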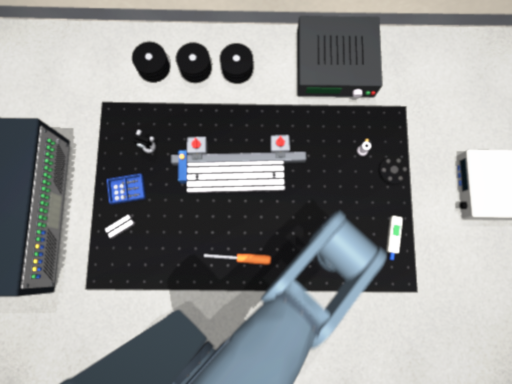

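Run:
```python
from h import *
for f in('scene0','s11'):
    im=cv2.imread(f'pics/{f}.png'); h=cv2.cvtColor(im,cv2.COLOR_BGR2HSV)
    m=((h[...,0]>5)&(h[...,0]<20)&(h[...,1]>150)).astype(np.uint8); m[:130]=0;m[165:]=0;m[:,:200]=0;m[:,300:]=0
    v,u=np.nonzero(m);print(f,u.mean(),v.mean(),len(u))
    c=im[175:235,70:110];g=((c[...,1].astype(int)-c[...,2])>50);v,u=np.nonzero(g);print(u.mean(),v.mean())
```

```text
scene0 234.93522267206478 147.59109311740892 247
18.380281690140844 28.64788732394366
s11 234.75718849840257 147.72843450479232 313
18.380281690140844 28.64788732394366
```

```bash
python3 -c "
from h import *
print(workorder.hand_in())"
```

```text
the job is handed in; nothing more can be done
None
```

The rail is flush on the fence and home against the stop, and the job is handed in at about 31 s of the 72 s. The interface gave no verdict.

**What I did**
- I squared the rail and moved it most of the way by pushing at its left end, then at its middle.
- I then pushed near both ends in turn. The final presses read 14 N near the left end, then 14 N near the right. After board friction that is about 10 to 12 N on the fence.
- I slid it about 63 mm left along the fence at no more than 20 mm/s and pressed its end on the stop. The wrist read 17 N along the fence, so I estimate 10 to 13 N at the stop; the 2 to 5 N of board friction is not known exactly.
- Both fence presses and the stop press stayed below 20 N at the wrist.

**Last checks**
- **Flushness:** the top camera puts the rail at 2.17–2.20°. The two press contacts gave a slope of 2.14°. The camera puts the fence at 2.12–2.30°, so they agree to about 0.1°, or 0.5 mm over the rail's length. I did not re-touch the left end after the slide.
- **Stop:** the rail end shows no gap to the stop in the camera view.
- **Fence parts and bystanders:** the stop, magnet bases and all bystanders are unmoved. The image differences at the driver and cleaner were arm shadow and occlusion, which the scene camera confirmed.

**Disagreement:** `ctrl.nose_length` said the fingertips stand 25 mm ahead of the TCP, but wrist depth put them about 7 mm behind it. My first pass went over the rail without touching it, so I used the camera's value after that.

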